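# Pop open the photometer's cell compartment

## Task

Open the photometer's cell compartment ready for a cuvette. With shut fingertips press gently down on the lid at its touch mark until the catch lets go, take the fingers away so that the lid springs ajar by itself, then nudge its front edge up and back with the fingers until the lid stands upright by itself. Do not pinch or force the lid, and leave the cuvette rack, the bottle and the tip box where they stand.

Things in the scene. Friction and masses are not known exactly. Their poses are not given: they have to be found in the camera images.
- photometer: White bench photometer, 300 deep (x) x 360 wide (y) x 140 mm high, fixed. Origin: centre of its underside, on the bench; x to its back, y to its left, z up. Its low front faces the robot: a key panel sloping up to a flat deck, which starts 95 mm behind the front, 140 mm above the bench. The dark blue lid lies on the left of the deck (y 0 to 150 mm), its front edge 7 mm out over the slope.
- photometer_lid (a joint): Lid angle, rad: 0 latched shut, grows as the front edge rises, 1.57 upright, stop 1.75. Pressed at the mark it gives under about 5 N; the catch lets go at about -0.03 (4 mm down), firm stop at -0.055 (7 mm). Let go, it is lifted by a damped spring in under 1 s to some 0.6 (edge 90 mm up). Its stiff hinge then holds it wherever left: raising takes 2 N upwards at the edge; a level push may jam.
- lid_mark (a point): Touch mark, a pale ring 26 mm across on the lid's upper face, 22 mm behind its front edge, halfway across its width; the point is on the surface and moves with the lid. Its axes are the lid's: x from front to hinge, y along the hinge, z out of the upper face. Shut, it is 154 mm above the bench.
- lid_edge (a point): Middle of the lid's lower front edge; moves with the lid, axes as lid_mark. The lid is a flat plate, 150 mm wide and 12 mm thick, 157 mm from this edge to the hinge line at its rear. The edge swings about lid_hinge, up and towards the photometer's back.
- lid_hinge (a point): Middle of the lid's hinge line, fixed on the photometer, 148 mm above the bench, at half the lid's thickness: in the lid's axes lid_edge lies 157 mm in front of it and 6 mm below. Its axes are the photometer's.
- cuvette_rack: Orange rack 45 x 90 x 24 mm with four clear cuvettes, 46 mm high in all, loose on the right of the photometer's deck. Origin: centre of its underside.
- reagent_bottle: Amber bottle, 66 mm across, 140 mm high, blue cap, loose on the bench beside the photometer. Origin: centre of its underside.
- tip_box: Blue pipette-tip box with a clear cover, 85 x 120 x 90 mm, loose on the bench on the other side of the photometer. Origin: centre of its underside.

How it is judged:
By the outcome, as a careful person would: the job done as asked, in the order asked, and still so for the second after the job is handed in, with the robot touching nothing.
It also fails if it takes over 45 s, if anything falls off the work surface, if the arm or the gripper's body presses on something with over 40 N, if the wrist force passes 120 N, or if a joint passes its speed limit or range.

## Robot

A 7-joint arm with a two-finger parallel gripper is mounted at the origin on the work surface. World frame = base frame: x ahead of the robot, y to its left, z up, the work surface at z = 0. Lengths are in m, angles in rad, forces in N, time in s.
With the tool pointing down it reaches from about 0.35 to 0.9 m from the base axis. Payload 19.9 kg.
Tool frame: the origin (TCP) lies at the very end of the fingers, on their centre line; the grasp point (between the pads) lies 19 mm behind it; y points along the fingers, z is the direction in which the jaws open and shut, and the axes are right-handed (so a half turn about y gives the same grasp; the last joint's range is limited). The gripper opens to 85 mm and grips with 20 to 120 N. Pads are 22 mm wide; open, the fingers measure 114 mm over their backs; the gripper's body (76 mm by 85 mm) begins 54 mm behind the grasp point. The pads swing forward as they close: fully open they stand 13 mm farther back than shut.
Start: joints at [-1.272, 0.417, -0.01, 1.614, 0.005, 1.111, -0.053], TCP at [0.208, 0.589, 0.211] pointing down, gripper open.
Joint ranges: [-2.81, 2.81], [-0.39, 2.02], [-1.27, 1.25], [0.06, 2.57], [-1.19, 4.33], [0.19, 2], [-2.82, 2.82]. Speed limits (rad/s): [1.89, 1.89, 2.39, 2.39, 3.01, 3.01, 3.01].

## Interface

Orientations are given as a unit quaternion [x, y, z, w].
In Python, from cell import manip gives the robot as it stands.
- The arm moves only by the tool play_rows, never from a script. Its argument "increments" is a list of rows, each an object of numbers: "fingers": the opening, from -1 (shut) to 1 (fully open), so that 0 is half open; "dx", "dy", "dz": the shift along the tool's x, y, z in units of 50 mm (1.0 is 50 mm); "twist": the turn about the tool's y in units of 6 degrees (1.0 is 6 degrees). A call has 1 to 12 rows; each row is the pose to reach, as a shift and turn from the pose commanded when the call began, along the tool's axes at that moment; what a row does not reach only later rows make up. A row lasts 1/8 s, in which the tool goes at most 62.5 mm and 10.7 degrees, less where a joint would pass 70% of its speed; a pose out of reach is approached as far as the arm can. A call with a gripper value outside its range is refused whole. The fingers move at their own pace and stop on an object; "grip_force" is the grip in N (left out, the last holds). Time passes only in rows, so rows that repeat a pose let the fingers close. It gives the time, the measured TCP pose, the force and the opening at its end, in the units of the state.
- manip.sense(): the state, without advancing time (a new reading comes with each control period).
- manip.read_camera(name): name is "scene" or "top" or "wrist"; returns a dict with "img" (420x560x3 uint8, blue, green, red), "z_map" (420x560 float32, m along the optical axis (not along the pixel's ray), 0 where there is no reading), "mtx" (3x3 intrinsics, pixels), "camera_from_world" (4x4, takes a point from world to camera coordinates). Camera axes: x right, y up, looking along -z (the intrinsics and any distortion apply to the point x, -y, -z); pixel columns grow to the right and rows downward; lengths in m; the calibration is good to about 2 mm. A picture is of the moment at which its call begins.
- manip.close_job(): hands the job in, once; it reports no verdict.
The state is a dict: "time_s": time; "joints": joint angles; "qd": joint speeds; "joint_efforts": joint torques, N m; "tcp_pos": TCP position; "orientation": TCP orientation; "force": force on the tool from outside, world axes, zero at the start; "moment": the same for the moment, N m; "opening": opening from 0.0 (shut) to 1.0 (fully open).
Only numpy, scipy, OpenCV 4.12 (cv2) and the standard library are available. Lean on these libraries where they do the work, as an engineer would, in place of code of your own. Each camera call takes 0.05 s, during which the arm holds its last target. There are 200 camera calls.

## Working session

There is one attempt and no reset: what is moved stays moved. The work goes in short steps, Python scripts to look and compute and a tool call to move; the robot and the scene stay as the last step left them, time stands still between calls to the robot, and variables do not carry over. Pictures are saved under pics/ and viewed, about 8 in all and at most 12, crops included, and the job is handed in when it is done.

Besides the shell and the picture viewer there is one more tool, called after "Emit:" as name(argument=value, ...) on one line, values as JSON. play_rows: Moves the arm, as the interface text tells. Its arguments: {"type":"object","properties":{"increments":{"type":"array","items":{"type":"object","properties":{"fingers":{"type":"number"},"dx":{"type":"number"},"dy":{"type":"number"},"dz":{"type":"number"},"twist":{"type":"number"}}}},"grip_force":{"type":"number"}},"required":["increments"]}

```bash
mkdir -p pics
cat > h.py <<'E'
import numpy as np, cv2
from cell import manip
from scipy.spatial.transform import Rotation as R
def cam(n,f=None):
    c=manip.read_camera(n)
    if f: cv2.imwrite('pics/'+f,c['img'])
    return c
def px2w(c,u,v,z=None,height=None):
    K=c['mtx']; T=np.linalg.inv(c['camera_from_world'])
    d=np.array([(u-K[0,2])/K[0,0],-(v-K[1,2])/K[1,1],-1.])
    if height is not None:
        w=T[:3,:3]@d; return T[:3,3]+w*(height-T[2,3])/w[2]
    if z is None: z=c['z_map'][int(v),int(u)]
    return T[:3,:3]@(d*z)+T[:3,3]
def w2px(c,p):
    q=c['camera_from_world']@np.r_[p,1]; K=c['mtx']
    return K[0,0]*q[0]/-q[2]+K[0,2], K[1,1]*-q[1]/-q[2]+K[1,2]
def st():
    s=manip.sense(); print(s['time_s'],np.round(s['tcp_pos'],4),np.round(s['orientation'],3),'F',np.round(s['force'],1),'op',s['opening']); print('R (cols tool axes)\n',np.round(R.from_quat(s['orientation']).as_matrix(),3)); return s
E
python3 - <<'E'
from h import *
a=cam('top','top.png');b=cam('scene','scene.png')
st()
cv2.imwrite('pics/both.png',np.vstack([a['img'],b['img']])[:, :])
print(a['mtx'],np.round(a['camera_from_world'],3))
E
```

```text
0.1 [0.2082 0.5889 0.2101] [ 0.697 -0.12   0.12  -0.697] F [ 0.8 -0.5 -0.1] op 1.0014809635825348
R (cols tool axes)
 [[ 0.943 -0.     0.333]
 [-0.333 -0.001  0.943]
 [ 0.    -1.    -0.001]]
[[428.77547101   0.         288.81847837]
 [  0.         428.77547101 210.252829  ]
 [  0.           0.           1.        ]] [[-0.005 -1.    -0.017  0.023]
 [ 0.998 -0.006  0.061 -0.589]
 [-0.061 -0.017  0.998 -1.012]
 [ 0.     0.     0.     1.   ]]
```

View pics/top.png

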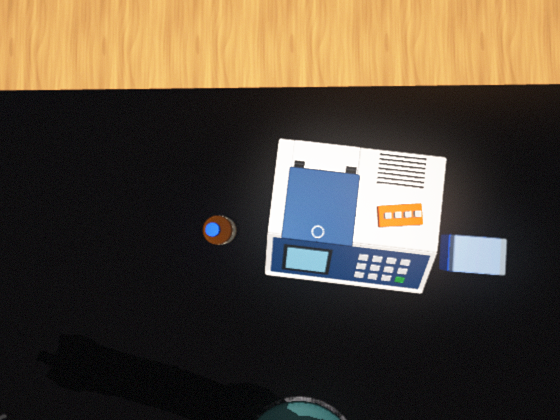

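View pics/scene.png

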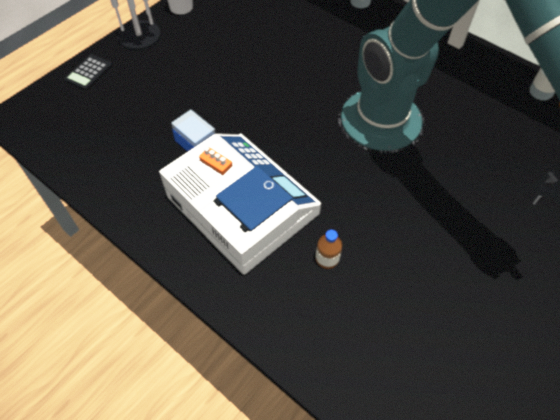

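The top view shows the ring near (318,231), lid hinge side near row 170, the bottle at (219,230) and the tip box at (475,255). The scene view agrees. I'll enlarge the lid.

Run:
```python
from h import *
a=cam('top')
cv2.imwrite('pics/crop.png',cv2.resize(a['img'][150:280,262:370],None,fx=5.,fy=4.6,interpolation=cv2.INTER_CUBIC) if 0 else cv2.resize(a['img'][155:275,265:365],None,fx=5,fy=5,interpolation=cv2.INTER_CUBIC))
for n,(u,v) in dict(mark=(318,231),bl=(289,168),br=(358,175),fl=(284,237),fr=(353,244)).items():
    print(n,px2w(a,u,v,height=.154).round(4),px2w(a,u,v).round(4))
```

```text
mark [ 0.537  -0.0428  0.154 ] [ 0.5369 -0.0427  0.1558]
bl [0.6693 0.0167 0.154 ] [0.6696 0.0168 0.1517]
br [ 0.6534 -0.1274  0.154 ] [ 0.6534 -0.1274  0.1539]
fl [0.5249 0.0279 0.154 ] [0.5249 0.0278 0.1549]
fr [ 0.5097 -0.1149  0.154 ] [ 0.5094 -0.1171  0.1375]
```

View pics/crop.png

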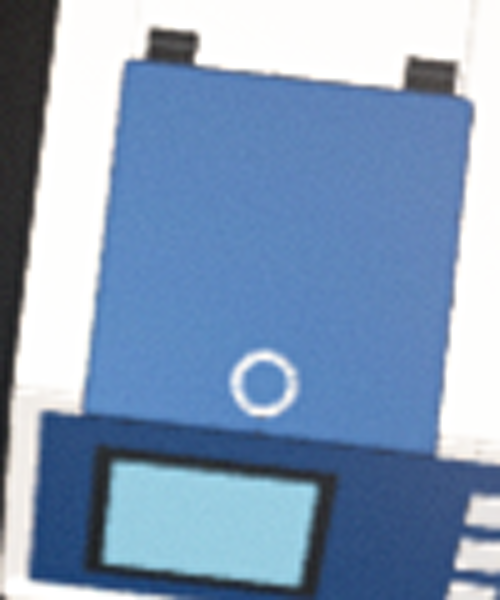

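The crop shows the ring at (264,384), and lid corners at (85,414), (438,456), (125,60) and (472,100) in crop pixels.

```bash
cat > g.py <<'E'
from h import *
E
python3 - <<'E'
from h import *
a=cam('top')
P={n:px2w(a,265+u/5-.4,155+v/5-.4,height=.154) for n,(u,v) in dict(mark=(264,384),fl=(85,414),fr=(438,456),bl=(125,60),br=(472,100)).items()}
for n in P: print(n,P[n].round(4))
x=(P['bl']+P['br']-P['fl']-P['fr'])/2; y=(P['fl']+P['bl']-P['fr']-P['br'])/2
print(np.linalg.norm(x),np.linalg.norm(y),np.degrees(np.arctan2(x[1],x[0])),np.degrees(np.arctan2(-y[0],y[1])))
yaw=(np.arctan2(x[1],x[0])+np.arctan2(-y[0],y[1]))/2
X=np.array([np.cos(yaw),np.sin(yaw),0]); print('mark-frontmid',(P['mark']-(P['fl']+P['fr'])/2)@X)
s=st(); M=R.from_quat(s['orientation']).as_matrix()
print('yaw',yaw,'to mark, tool units',M.T@(P['mark']-s['tcp_pos'])/.05)
E
```

```text
mark [ 0.5361 -0.0416  0.154 ]
fl [0.5241 0.0328 0.154 ]
fr [ 0.506  -0.1132  0.154 ]
bl [0.6722 0.0155 0.154 ]
br [ 0.6543 -0.1295  0.154 ]
0.14916509741537168 0.14664134262659712 -6.470408445674625 -7.05844388978226
mark-frontmid 0.021115945728231174
0.2 [0.2082 0.589  0.2103] [ 0.697 -0.12   0.12  -0.697] F [ 0.3 -0.1 -0.4] op 0.9986777681992095
R (cols tool axes)
 [[ 0.943 -0.     0.333]
 [-0.333 -0.001  0.943]
 [ 0.    -1.    -0.001]]
yaw -0.11806150863492351 to mark, tool units [10.38635009  1.13397284 -9.70477921]
```

Emit:
play_rows(increments=[{"dx": 0.4,"dy": -0.4,"dz": -0.4,"twist": -0.2,"fingers": -1},{"dx": 1.0,"dy": -0.6,"dz": -0.95,"twist": -0.4,"fingers": -1},{"dx": 1.7,"dy": -0.6,"dz": -1.6,"twist": -0.6,"fingers": -1},{"dx": 2.4,"dy": -0.6,"dz": -2.25,"twist": -0.8,"fingers": -1},{"dx": 3.1,"dy": -0.6,"dz": -2.9,"twist": -1,"fingers": -1},{"dx": 3.8,"dy": -0.6,"dz": -3.55,"twist": -1.2,"fingers": -1},{"dx": 4.5,"dy": -0.6,"dz": -4.2,"twist": -1.4,"fingers": -1},{"dx": 5.2,"dy": -0.6,"dz": -4.85,"twist": -1.6,"fingers": -1},{"dx": 5.9,"dy": -0.6,"dz": -5.5,"twist": -1.8,"fingers": -1},{"dx": 6.6,"dy": -0.6,"dz": -6.15,"twist": -2.1,"fingers": -1},{"dx": 7.0,"dy": -0.6,"dz": -6.5,"twist": -2.1,"fingers": -1},{"dx": 7.0,"dy": -0.6,"dz": -6.5,"twist": -2.1,"fingers": -1}], grip_force=20)

```text
time_s: 1.7
tcp_pos: [0.4306, 0.1645, 0.2407]
orientation: [0.706, -0.043, 0.044, -0.706]
force: [-0.3, 0.1, 0.0]
opening: 0.0
```

```bash
cat > to.py <<'E'
from h import *
import sys
s=st(); M=R.from_quat(s['orientation']).as_matrix()
print('to mark units',(M.T@(np.array([.5361,-.0416,.154])-s['tcp_pos'])/.05).round(3),'yaw err',np.degrees(-.118-np.arctan2(M[1,0],M[0,0])))
E
python3 to.py
```

```text
1.7 [0.4306 0.1645 0.2407] [ 0.706 -0.043  0.044 -0.706] F [-0.3  0.1  0. ] op 0.00039618513548807683
R (cols tool axes)
 [[ 0.992  0.     0.123]
 [-0.123 -0.     0.992]
 [ 0.    -1.    -0.   ]]
to mark units [ 2.6    1.736 -3.832] yaw err 0.2916216815055502
```

Emit:
play_rows(increments=[{"dx": 0.4,"dy": 0,"dz": -0.6},{"dx": 0.9,"dy": 0.2,"dz": -1.3},{"dx": 1.4,"dy": 0.4,"dz": -2.1},{"dx": 1.9,"dy": 0.6,"dz": -2.8},{"dx": 2.4,"dy": 0.8,"dz": -3.5},{"dx": 2.6,"dy": 1.0,"dz": -3.83},{"dx": 2.6,"dy": 1.2,"dz": -3.83},{"dx": 2.6,"dy": 1.4,"dz": -3.83},{"dx": 2.6,"dy": 1.4,"dz": -3.83}])

```text
schema error: expected keys fingers, dx, dy, dz, twist
```

```bash
python3 to.py
python3 - <<'E'
from h import *
w=cam('wrist');a=cam('top');b=cam('scene')
u,v=map(int,w2px(a,[.536,-.042,.154])); u2,v2=map(int,w2px(b,[.536,-.042,.154]))
c=lambda i,u,v:cv2.resize(i[v-50:v+50,u-65:u+65],(400,300),interpolation=cv2.INTER_CUBIC)
cv2.imwrite('pics/hover.png',np.vstack([np.hstack([c(a['img'],u,v),c(b['img'],u2,v2)]),np.hstack([cv2.resize(w['img'],(400,300)),np.zeros((300,400,3),np.uint8)])]))
E
```

```text
1.7 [0.4306 0.1645 0.2407] [ 0.706 -0.043  0.044 -0.706] F [-0.3  0.1  0. ] op 0.00039618513548807683
R (cols tool axes)
 [[ 0.992  0.     0.123]
 [-0.123 -0.     0.992]
 [ 0.    -1.    -0.   ]]
to mark units [ 2.6    1.736 -3.832] yaw err 0.2916216815055502
```

View pics/hover.png

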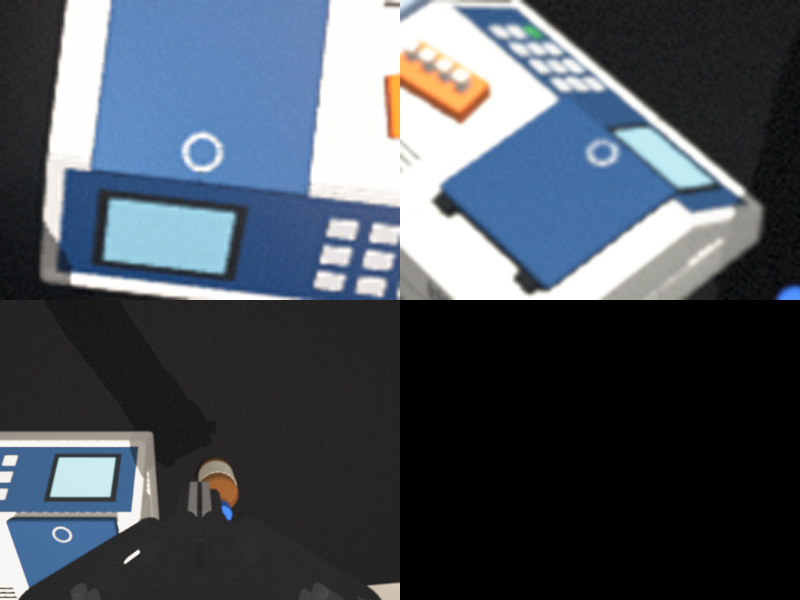

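The move was refused because every row needs all the keys, so the arm hasn't moved. The ring sits at (202,152) in both the top and scene crops, where my estimate projects to about (200,150), so the mark position is confirmed.

Emit:
play_rows(increments=[{"dx": 0.4,"dy": 0,"dz": -0.6,"twist": 0,"fingers": -1},{"dx": 0.9,"dy": 0.2,"dz": -1.3,"twist": 0,"fingers": -1},{"dx": 1.4,"dy": 0.4,"dz": -2.1,"twist": 0,"fingers": -1},{"dx": 1.9,"dy": 0.6,"dz": -2.8,"twist": 0,"fingers": -1},{"dx": 2.4,"dy": 0.8,"dz": -3.5,"twist": 0,"fingers": -1},{"dx": 2.6,"dy": 1.0,"dz": -3.83,"twist": 0,"fingers": -1},{"dx": 2.6,"dy": 1.2,"dz": -3.83,"twist": 0,"fingers": -1},{"dx": 2.6,"dy": 1.4,"dz": -3.83,"twist": 0,"fingers": -1},{"dx": 2.6,"dy": 1.4,"dz": -3.83,"twist": 0,"fingers": -1}])

```text
time_s: 2.98
tcp_pos: [0.5356, -0.0383, 0.1701]
orientation: [-0.706, 0.042, -0.041, 0.706]
force: [1.0, -0.2, 0.6]
opening: 0.002
```

```bash
python3 to.py
python3 - <<'E'
from h import *
w=cam('wrist');a=cam('top');b=cam('scene')
u,v=map(int,w2px(a,[.536,-.042,.154])); u2,v2=map(int,w2px(b,[.536,-.042,.154]))
c=lambda i,u,v:cv2.resize(i[v-50:v+50,u-65:u+65],(400,300),interpolation=cv2.INTER_CUBIC)
cv2.imwrite('pics/hover2.png',np.hstack([cv2.resize(w['img'],(400,300)),c(b['img'],u2,v2)]))
E
```

```text
2.975 [ 0.5356 -0.0383  0.1701] [-0.706  0.042 -0.041  0.706] F [ 1.  -0.2  0.6] op 0.001977755026848608
R (cols tool axes)
 [[ 0.993 -0.001  0.118]
 [-0.118  0.     0.993]
 [-0.001 -1.     0.   ]]
to mark units [ 0.019  0.322 -0.065] yaw err 0.014041013021688612
```

View pics/hover2.png

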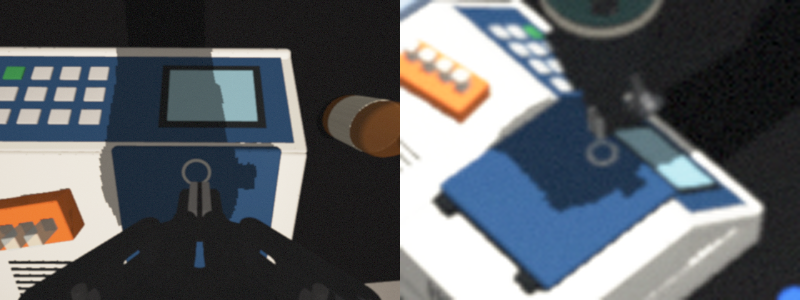

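The wrist and scene views show the shut tips right over the ring, about 16 mm up. Next I'll descend and press in small steps.

Emit:
play_rows(increments=[{"dx": 0.0,"dy": 0.1,"dz": 0,"twist": 0,"fingers": -1},{"dx": 0.0,"dy": 0.2,"dz": 0,"twist": 0,"fingers": -1},{"dx": 0.0,"dy": 0.28,"dz": 0,"twist": 0,"fingers": -1},{"dx": 0.0,"dy": 0.32,"dz": 0,"twist": 0,"fingers": -1},{"dx": 0.0,"dy": 0.34,"dz": 0,"twist": 0,"fingers": -1},{"dx": 0.0,"dy": 0.34,"dz": 0,"twist": 0,"fingers": -1}])

```text
time_s: 3.88
tcp_pos: [0.5362, -0.0395, 0.1537]
orientation: [0.706, -0.042, 0.042, -0.706]
force: [-0.3, -0.0, 0.9]
opening: 0.002
```

```bash
python3 to.py
```

```text
3.875 [ 0.5362 -0.0395  0.1537] [ 0.706 -0.042  0.042 -0.706] F [-0.3 -0.   0.9] op 0.001570745411865487
R (cols tool axes)
 [[ 0.993  0.     0.12 ]
 [-0.12  -0.     0.993]
 [ 0.    -1.    -0.   ]]
to mark units [ 0.003 -0.005 -0.041] yaw err 0.10720176594668453
```

Emit:
play_rows(increments=[{"dx": 0.0,"dy": 0.03,"dz": 0,"twist": 0,"fingers": -1},{"dx": 0.0,"dy": 0.06,"dz": 0,"twist": 0,"fingers": -1},{"dx": 0.0,"dy": 0.06,"dz": 0,"twist": 0,"fingers": -1}])

```text
time_s: 4.25
tcp_pos: [0.536, -0.0395, 0.1506]
orientation: [0.706, -0.042, 0.042, -0.706]
force: [0.6, 0.5, -0.2]
opening: 0.007
```

Emit:
play_rows(increments=[{"dx": 0.0,"dy": 0.02,"dz": 0,"twist": 0,"fingers": -1},{"dx": 0.0,"dy": 0.04,"dz": 0,"twist": 0,"fingers": -1},{"dx": 0.0,"dy": 0.04,"dz": 0,"twist": 0,"fingers": -1}])

```text
time_s: 4.62
tcp_pos: [0.5361, -0.0395, 0.1486]
orientation: [0.706, -0.042, 0.042, -0.706]
force: [0.1, 0.1, 0.3]
opening: -0.001
```

Run:
```python
from h import *
a=cam('top'); st()
print([px2w(a,*w2px(a,[.536,y,.154])).round(4) for y in (.01,-.09,-.1)])
```

```text
4.675 [ 0.5361 -0.0395  0.1487] [ 0.706 -0.042  0.042 -0.706] F [-0.6 -0.5  1.2] op -0.0006454210909957281
R (cols tool axes)
 [[ 0.993 -0.     0.12 ]
 [-0.12  -0.     0.993]
 [-0.    -1.    -0.   ]]
[array([0.5313, 0.0067, 0.5497]), array([ 0.5316, -0.0513,  0.5272]), array([ 0.5316, -0.0571,  0.5267])]
```

Emit:
play_rows(increments=[{"dx": 0.0,"dy": 0.02,"dz": 0,"twist": 0,"fingers": -1},{"dx": 0.0,"dy": 0.03,"dz": 0,"twist": 0,"fingers": -1},{"dx": 0.0,"dy": 0.03,"dz": 0,"twist": 0,"fingers": -1}])

```text
time_s: 5.05
tcp_pos: [0.5361, -0.0395, 0.1472]
orientation: [0.706, -0.042, 0.042, -0.706]
force: [-0.2, 0.2, -1.0]
opening: 0.001
```

Run:
```python
from h import *
w=cam('wrist');b=cam('scene');st()
u2,v2=map(int,w2px(b,[.536,-.042,.154]))
cv2.imwrite('pics/press.png',np.hstack([cv2.resize(w['img'][180:330,180:380],(400,300),interpolation=cv2.INTER_CUBIC),cv2.resize(b['img'][v2-30:v2+30,u2-40:u2+40],(400,300),interpolation=cv2.INTER_CUBIC)]))
```

```text
5.15 [ 0.5361 -0.0395  0.1472] [ 0.706 -0.042  0.042 -0.706] F [ 0.6 -0.5  0.4] op -0.0006439630111505927
R (cols tool axes)
 [[ 0.993 -0.     0.12 ]
 [-0.12  -0.     0.993]
 [-0.    -1.    -0.   ]]
```

View pics/press.png

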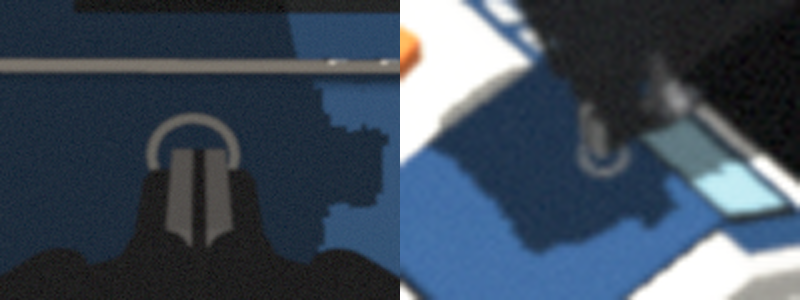

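The wrist view shows the tips inside the ring, still with no force. I'll keep stepping down.

Emit:
play_rows(increments=[{"dx": 0.0,"dy": 0.02,"dz": 0,"twist": 0,"fingers": -1},{"dx": 0.0,"dy": 0.03,"dz": 0,"twist": 0,"fingers": -1},{"dx": 0.0,"dy": 0.03,"dz": 0,"twist": 0,"fingers": -1}])

```text
time_s: 5.52
tcp_pos: [0.5361, -0.0395, 0.1457]
orientation: [0.706, -0.042, 0.042, -0.706]
force: [-0.6, -0.2, 0.1]
opening: -0.002
```

Run:
```python
from h import *
w=cam('wrist');st()
# depth-measured heights: finger tips and lid nearby
for (u,v) in [(271,258),(286,258),(271,270),(286,270),(278,245),(230,250),(330,250),(278,232),(257,262),(300,262)]:
    print((u,v),px2w(w,u,v).round(4))
```

```text
5.575 [ 0.5361 -0.0395  0.1457] [ 0.706 -0.042  0.042 -0.706] F [ 0.3 -0.9 -0.7] op -0.001070189941656603
R (cols tool axes)
 [[ 0.993 -0.     0.12 ]
 [-0.12  -0.     0.993]
 [-0.    -1.    -0.   ]]
(271, 258) [ 0.5249 -0.0421  0.1736]
(286, 258) [ 0.526  -0.0348  0.1733]
(271, 270) [ 0.5254 -0.0419  0.1841]
(286, 270) [ 0.526  -0.035   0.1844]
(278, 245) [ 0.5277 -0.039   0.1544]
(230, 250) [ 0.5277 -0.0659  0.1541]
(330, 250) [ 0.5346 -0.0106  0.1538]
(278, 232) [ 0.5206 -0.0381  0.153 ]
(257, 262) [ 0.5374 -0.0522  0.1534]
(300, 262) [ 0.5399 -0.028   0.1541]
```

Run:
```python
from h import *
w=cam('wrist');T=np.linalg.inv(w['camera_from_world']);print(T.round(3))
s=manip.sense();print(w2px(w,s['tcp_pos']),[w2px(w,s['tcp_pos']+[dx,0,0]) for dx in(-.011,.011)])
for v in range(240,275,3): print(v,px2w(w,271,v).round(4),px2w(w,278,v).round(4),w['z_map'][v,271])
b=cam('scene');a=cam('top')
print('scene',w2px(b,s['tcp_pos']))
cv2.imwrite('pics/sc2.png',cv2.resize(b['img'][140:230,230:350],(800,600),interpolation=cv2.INTER_CUBIC))
```

```text
[[ 0.12  -0.938 -0.326  0.452]
 [ 0.993  0.114  0.039 -0.029]
 [ 0.001 -0.328  0.945  0.308]
 [ 0.     0.     0.     1.   ]]
(np.float64(278.94229866452315), np.float64(251.33955504562513)) [(np.float64(276.63981809889844), np.float64(234.34313579258006)), (np.float64(281.1555204075176), np.float64(267.6770847540171))]
240 [ 0.4523 -0.0294  0.3083] [ 0.525  -0.0387  0.1539] 0.0
243 [ 0.5267 -0.0428  0.153 ] [ 0.5264 -0.0389  0.1546] 0.17151459
246 [ 0.5279 -0.0429  0.1543] [ 0.5286 -0.0391  0.1538] 0.17064032
249 [ 0.5299 -0.0432  0.154 ] [ 0.5298 -0.0393  0.1551] 0.17158617
252 [ 0.5312 -0.0433  0.155 ] [ 0.5315 -0.0395  0.1554] 0.17102568
255 [ 0.5255 -0.0423  0.1695] [ 0.5251 -0.0386  0.171 ] 0.15548778
258 [ 0.5253 -0.0421  0.1729] [ 0.5252 -0.0387  0.1738] 0.15215045
261 [ 0.5253 -0.0421  0.1759] [ 0.525  -0.0386  0.1772] 0.14932005
264 [ 0.5255 -0.042   0.1785] [ 0.5255 -0.0387  0.1791] 0.14694011
267 [ 0.5258 -0.042   0.1807] [ 0.5256 -0.0387  0.1817] 0.14496914
270 [ 0.525  -0.0418  0.1849] [ 0.5256 -0.0387  0.1845] 0.14075822
273 [ 0.5251 -0.0418  0.1872] [ 0.5252 -0.0386  0.1876] 0.13862808
scene (np.float64(269.1223308892419), np.float64(186.3511385168085))
```

View pics/sc2.png

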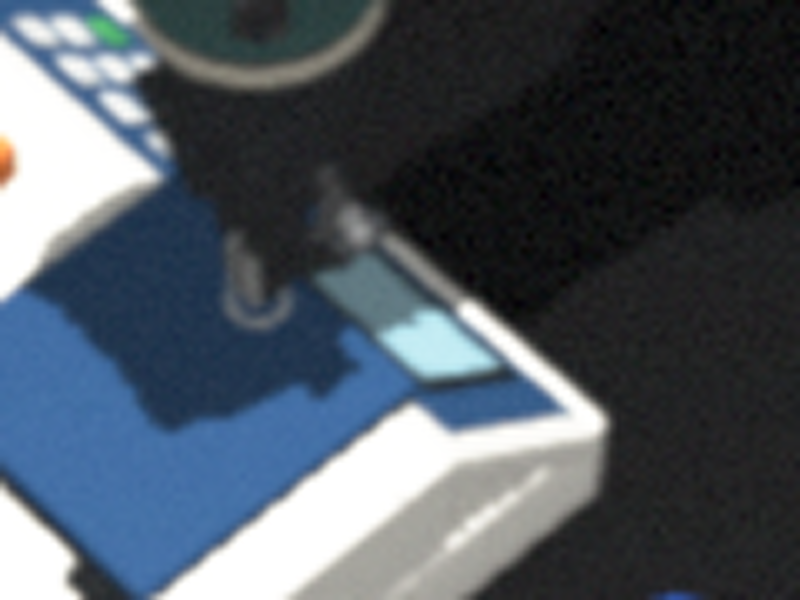

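The wrist depth puts the lowest visible finger face near z=0.169 with the lid still at 0.154. The tips seem to end about 23 mm short of the reported TCP, which explains the zero force. I'll carry on down carefully on force feedback.

Emit:
play_rows(increments=[{"dx": 0.0,"dy": 0.04,"dz": 0,"twist": 0,"fingers": -1},{"dx": 0.0,"dy": 0.08,"dz": 0,"twist": 0,"fingers": -1},{"dx": 0.0,"dy": 0.1,"dz": 0,"twist": 0,"fingers": -1},{"dx": 0.0,"dy": 0.1,"dz": 0,"twist": 0,"fingers": -1}])

```text
time_s: 6.22
tcp_pos: [0.5361, -0.0395, 0.1406]
orientation: [0.706, -0.042, 0.042, -0.706]
force: [-0.2, 0.9, 0.4]
opening: -0.001
```

```bash
cat > tip.py <<'E'
from h import *
w=cam('wrist');s=manip.sense();print(s['time_s'],np.round(s['tcp_pos'],4),np.round(s['force'],1))
for v in range(222,276,3): print(v,px2w(w,271,v).round(4),px2w(w,286,v).round(4))
print('lid',[px2w(w,u,v).round(4) for u,v in [(230,250),(330,250),(240,235),(320,235)]])
E
python3 tip.py
```

```text
6.275 [ 0.5361 -0.0395  0.1407] [ 0.1 -0.4 -0.5]
222 [ 0.514  -0.0411  0.1486] [ 0.5153 -0.0331  0.1476]
225 [ 0.5146 -0.0412  0.1511] [ 0.5153 -0.0332  0.1519]
228 [ 0.5157 -0.0413  0.1527] [ 0.5164 -0.0334  0.1532]
231 [ 0.5172 -0.0415  0.1531] [ 0.5179 -0.0336  0.1537]
234 [ 0.5187 -0.0416  0.1536] [ 0.5198 -0.0338  0.1534]
237 [ 0.5207 -0.0419  0.1531] [ 0.5216 -0.034   0.1533]
240 [ 0.5225 -0.0421  0.1531] [ 0.5231 -0.0341  0.1539]
243 [ 0.5239 -0.0423  0.1538] [ 0.5248 -0.0343  0.154 ]
246 [ 0.5246 -0.0424  0.1558] [ 0.5267 -0.0345  0.1537]
249 [ 0.5274 -0.0428  0.1538] [ 0.5283 -0.0347  0.154 ]
252 [ 0.529  -0.043   0.1543] [ 0.5295 -0.0349  0.155 ]
255 [ 0.5249 -0.0422  0.1655] [ 0.5255 -0.0347  0.1659]
258 [ 0.5253 -0.0422  0.1677] [ 0.5258 -0.0348  0.1684]
261 [ 0.5249 -0.042   0.1716] [ 0.5264 -0.0349  0.1704]
264 [ 0.5251 -0.042   0.174 ] [ 0.5257 -0.0349  0.1745]
267 [ 0.5251 -0.0419  0.1768] [ 0.526  -0.035   0.1767]
270 [ 0.5249 -0.0418  0.1799] [ 0.5257 -0.035   0.1799]
273 [ 0.5249 -0.0418  0.1824] [ 0.5259 -0.0351  0.182 ]
lid [array([ 0.5254, -0.0648,  0.1536]), array([ 0.5319, -0.0112,  0.1537]), array([ 0.5174, -0.0581,  0.1535]), array([ 0.5226, -0.0159,  0.1534])]
```

The tip is steady at TCP + 24 mm, so contact should come near TCP z=0.130.

Emit:
play_rows(increments=[{"dx": 0.0,"dy": 0.06,"dz": 0,"twist": 0,"fingers": -1},{"dx": 0.0,"dy": 0.12,"dz": 0,"twist": 0,"fingers": -1},{"dx": 0.0,"dy": 0.16,"dz": 0,"twist": 0,"fingers": -1},{"dx": 0.0,"dy": 0.18,"dz": 0,"twist": 0,"fingers": -1},{"dx": 0.0,"dy": 0.18,"dz": 0,"twist": 0,"fingers": -1}])

```text
time_s: 6.9
tcp_pos: [0.536, -0.0395, 0.1317]
orientation: [-0.706, 0.042, -0.042, 0.706]
force: [-1.3, 0.3, 3.9]
opening: 0.004
```

Emit:
play_rows(increments=[{"dx": 0.0,"dy": 0.02,"dz": 0,"twist": 0,"fingers": -1},{"dx": 0.0,"dy": 0.04,"dz": 0,"twist": 0,"fingers": -1},{"dx": 0.0,"dy": 0.04,"dz": 0,"twist": 0,"fingers": -1}])

```text
time_s: 7.28
tcp_pos: [0.536, -0.0395, 0.1296]
orientation: [0.706, -0.042, 0.042, -0.706]
force: [-3.4, 0.8, 3.0]
opening: -0.005
```

```bash
cat > lid.py <<'E'
from h import *
w=cam('wrist');s=manip.sense();print(s['time_s'],np.round(s['tcp_pos'],4),np.round(s['force'],1))
for v in (233,240,247): print(v,[np.median([px2w(w,u+i,v)[k] for i in range(-6,7)]).round(4) for u in (240,320) for k in (0,2)])
E
python3 lid.py
```

```text
7.325 [ 0.536  -0.0395  0.1297] [-2.2 -0.8  3.5]
233 [np.float64(0.5137), np.float64(0.1483), np.float64(0.5186), np.float64(0.1483)]
240 [np.float64(0.5172), np.float64(0.1492), np.float64(0.5223), np.float64(0.149)]
247 [np.float64(0.5212), np.float64(0.1487), np.float64(0.5262), np.float64(0.149)]
```

Emit:
play_rows(increments=[{"dx": 0.0,"dy": 0.02,"dz": 0,"twist": 0,"fingers": -1},{"dx": 0.0,"dy": 0.03,"dz": 0,"twist": 0,"fingers": -1},{"dx": 0.0,"dy": 0.03,"dz": 0,"twist": 0,"fingers": -1}])

```text
time_s: 7.7
tcp_pos: [0.536, -0.0395, 0.1282]
orientation: [0.706, -0.042, 0.042, -0.706]
force: [-3.4, 0.6, 4.8]
opening: 0.002
```

```bash
python3 lid.py
```

```text
7.75 [ 0.536  -0.0395  0.1282] [-4.   0.6  4.7]
233 [np.float64(0.514), np.float64(0.1466), np.float64(0.5188), np.float64(0.1466)]
240 [np.float64(0.5176), np.float64(0.1471), np.float64(0.5223), np.float64(0.1472)]
247 [np.float64(0.5214), np.float64(0.1469), np.float64(0.5263), np.float64(0.1473)]
```

The lid has dropped about 6 mm at the mark at about 5 N, past the catch and above the firm stop. Next I'll withdraw quickly up and forward.

Emit:
play_rows(increments=[{"dx": -0.05,"dy": -1.2,"dz": 0,"twist": 0,"fingers": -1},{"dx": -0.6,"dy": -2.3,"dz": 0,"twist": 0,"fingers": -1},{"dx": -1.3,"dy": -3.2,"dz": 0,"twist": 0,"fingers": -1},{"dx": -2.0,"dy": -3.6,"dz": 0,"twist": 0,"fingers": -1},{"dx": -2.4,"dy": -3.6,"dz": 0,"twist": 0,"fingers": -1},{"dx": -2.4,"dy": -3.6,"dz": 0,"twist": 0,"fingers": -1},{"dx": -2.4,"dy": -3.6,"dz": 0,"twist": 0,"fingers": -1},{"dx": -2.4,"dy": -3.6,"dz": 0,"twist": 0,"fingers": -1}])

```text
time_s: 8.75
tcp_pos: [0.4174, -0.0252, 0.3079]
orientation: [0.706, -0.043, 0.042, -0.706]
force: [0.3, 0.4, 0.4]
opening: -0.0
```

Run:
```python
from h import *
a=cam('top');b=cam('scene');st()
cv2.imwrite('pics/ajar.png',np.hstack([cv2.resize(a['img'][140:300,240:400],(400,400),interpolation=cv2.INTER_CUBIC),cv2.resize(b['img'][110:270,190:350],(400,400),interpolation=cv2.INTER_CUBIC)]))
```

```text
8.85 [ 0.4173 -0.0252  0.3079] [ 0.706 -0.043  0.042 -0.706] F [ 0.3 -0.7 -0.8] op -0.0013218937621464078
R (cols tool axes)
 [[ 0.993 -0.001  0.12 ]
 [-0.12  -0.001  0.993]
 [-0.001 -1.    -0.001]]
```

View pics/ajar.png

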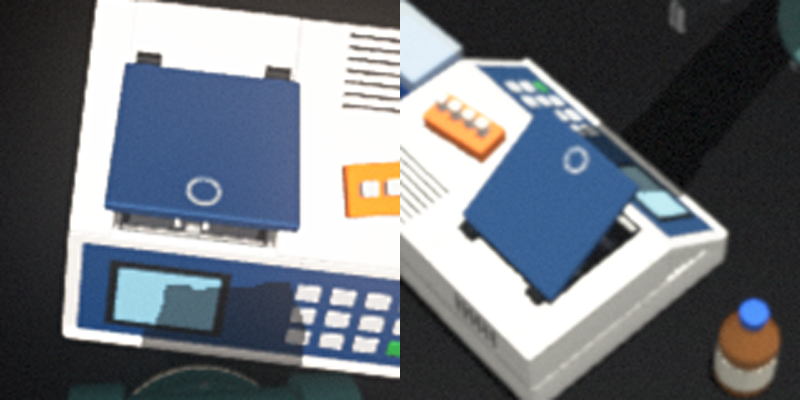

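The lid has sprung ajar by itself. In the top crop its front edge runs from (105,208) to (298,230), and the ring is at (204,192). Next I'll fit its angle.

```bash
cat > ang.py <<'E'
from h import *
X=np.array([np.cos(-.118),np.sin(-.118),0]);Y=np.array([-X[1],X[0],0]);Z=np.array([0,0,1.])
M0=np.array([.5361,-.0416,.154])
H=M0+X*.135; H[2]=.148   # hinge: 157-22 behind mark
def angle(c=None):
    # points of top/scene camera within lid's lateral band and above the deck
    c=c or cam('top'); v,u=np.mgrid[0:420,0:560]; z=c['z_map']; m=z>0
    K=c['mtx'];T=np.linalg.inv(c['camera_from_world'])
    p=np.stack([(u-K[0,2])/K[0,0],-(v-K[1,2])/K[1,1],-np.ones_like(z)],-1)*z[...,None]
    p=p[m]@T[:3,:3].T+T[:3,3]
    l=p-H; x,y,h=l@X,l@Y,l[:,2]
    k=(abs(y)<.07)&(x<.05)&(x>-.16)&(h>.02)&(h<.2)
    return x[k],y[k],h[k]
if __name__=='__main__':
    for n in('top','scene'):
        x,y,h=angle(cam(n)); 
        A=np.c_[x,np.ones_like(x)]; s=np.linalg.lstsq(A,h,rcond=None)[0]
        print(n,len(x),'angle',np.arctan(-s[0]),'resid',np.std(A@s-h),'xmin',np.percentile(x,[1,99]),'h',np.percentile(h,[1,99]))
    t=.6; print('edge at .6',H-X*(.157*np.cos(t)-0)+Z*.157*np.sin(t)+ -.006*(X*np.sin(t)+Z*np.cos(t)))
    print('H',H)
E
python3 ang.py
```

```text
top 3783 angle 0.6014280060461286 resid 0.002132152855453038 xmin [-0.1298949  -0.02093894] h [0.02103734 0.09414013]
scene 2332 angle 0.6046410732289001 resid 0.003062139232361416 xmin [-0.12468677 -0.01562672] h [0.02085488 0.09530895]
edge at .6 [ 0.53812031 -0.04183951  0.23169685]
H [ 0.67016122 -0.05749306  0.148     ]
```

```bash
cat > plan.py <<'E'
from ang import *
s=manip.sense(); M=R.from_quat(s['orientation']).as_matrix(); p=s['tcp_pos']
rel=lambda x,z: ((M.T@(H+X*x+Z*(z-.148)-p))/.05).round(2)
print('now',p.round(4),s['force'].round(1) if hasattr(s['force'],'round') else s['force'])
print('pre',rel(-.157,.186))
for t in np.arange(.6,1.66,.05):
    ex=-.157*np.cos(t)-.006*np.sin(t); ez=.157*np.sin(t)-.006*np.cos(t)
    up=.022-.008*(t-.6)/1.
    print(round(t,2),rel(ex-.011,.148+ez-up-.024))
E
python3 plan.py
```

```text
now [ 0.4172 -0.0252  0.308 ] [-0.3  0.1 -0.5]
pre [ 1.96  2.44 -0.04]
0.6 [ 2.22  2.45 -0.04]
0.65 [ 2.31  2.31 -0.04]
0.7 [ 2.4   2.17 -0.04]
0.75 [ 2.5   2.04 -0.04]
0.8 [ 2.61  1.92 -0.04]
0.85 [ 2.72  1.8  -0.04]
0.9 [ 2.84  1.69 -0.04]
0.95 [ 2.96  1.58 -0.04]
1.0 [ 3.08  1.48 -0.04]
1.05 [ 3.21  1.38 -0.04]
1.1 [ 3.35  1.29 -0.04]
1.15 [ 3.49  1.21 -0.04]
1.2 [ 3.63  1.14 -0.04]
1.25 [ 3.78  1.07 -0.04]
1.3 [ 3.93  1.01 -0.04]
1.35 [ 4.08  0.96 -0.04]
1.4 [ 4.23  0.92 -0.04]
1.45 [ 4.38  0.88 -0.04]
1.5 [ 4.54  0.85 -0.04]
1.55 [ 4.7   0.83 -0.04]
1.6 [ 4.85  0.82 -0.03]
1.65 [ 5.01  0.81 -0.03]
```

Emit:
play_rows(increments=[{"dx": 0.2,"dy": 0.6,"dz": 0,"twist": 0,"fingers": -1},{"dx": 0.6,"dy": 1.3,"dz": 0,"twist": 0,"fingers": -1},{"dx": 1.0,"dy": 2.0,"dz": -0.04,"twist": 0,"fingers": -1},{"dx": 1.4,"dy": 2.35,"dz": -0.04,"twist": 0,"fingers": -1},{"dx": 1.7,"dy": 2.44,"dz": -0.04,"twist": 0,"fingers": -1},{"dx": 1.85,"dy": 2.44,"dz": -0.04,"twist": 0,"fingers": -1},{"dx": 1.96,"dy": 2.44,"dz": -0.04,"twist": 0,"fingers": -1},{"dx": 1.96,"dy": 2.44,"dz": -0.04,"twist": 0,"fingers": -1}])

```text
time_s: 9.95
tcp_pos: [0.5143, -0.0388, 0.1868]
orientation: [-0.706, 0.042, -0.043, 0.706]
force: [-0.1, 0.2, -0.1]
opening: -0.002
```

```bash
python3 plan.py
python3 - <<'E'
from h import *
w=cam('wrist');b=cam('scene')
cv2.imwrite('pics/pre.png',np.hstack([cv2.resize(w['img'],(400,300)),cv2.resize(b['img'][110:230,190:350],(400,300),interpolation=cv2.INTER_CUBIC)]))
E
```

```text
now [ 0.5143 -0.0388  0.1868] [-0.1  0.2 -0.1]
pre [-0.    0.02 -0.  ]
0.6 [ 0.26  0.02 -0.  ]
0.65 [ 0.35 -0.12 -0.  ]
0.7 [ 0.44 -0.25 -0.  ]
0.75 [ 0.54 -0.38 -0.  ]
0.8 [ 0.65 -0.5  -0.  ]
0.85 [ 0.76 -0.62 -0.  ]
0.9 [ 0.87 -0.74 -0.  ]
0.95 [ 1.   -0.84 -0.  ]
1.0 [ 1.12 -0.94 -0.  ]
1.05 [ 1.25 -1.04 -0.  ]
1.1 [ 1.39 -1.13 -0.  ]
1.15 [ 1.53 -1.21 -0.  ]
1.2 [ 1.67 -1.28 -0.  ]
1.25 [ 1.82 -1.35  0.  ]
1.3 [ 1.97 -1.41  0.  ]
1.35 [ 2.12 -1.46  0.  ]
1.4 [ 2.27 -1.5   0.  ]
1.45 [ 2.42 -1.54  0.  ]
1.5 [ 2.58 -1.57  0.  ]
1.55 [ 2.74 -1.59  0.  ]
1.6 [ 2.89 -1.6   0.  ]
1.65 [ 3.05 -1.61  0.  ]
```

View pics/pre.png

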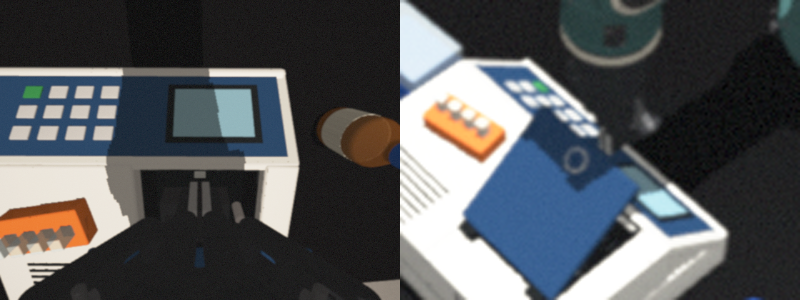

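In the scene crop the fingers stand just in front of the middle of the lid's edge. The wrist view shows the tips below the edge, in front of the open compartment. Next I'll follow the edge's arc.

Emit:
play_rows(increments=[{"dx": 0.1,"dy": 0.06,"dz": 0,"twist": 0,"fingers": -1},{"dx": 0.2,"dy": 0.08,"dz": 0,"twist": 0,"fingers": -1},{"dx": 0.25,"dy": 0.04,"dz": 0,"twist": 0,"fingers": -1},{"dx": 0.3,"dy": -0.04,"dz": 0,"twist": 0,"fingers": -1},{"dx": 0.35,"dy": -0.12,"dz": 0,"twist": 0,"fingers": -1},{"dx": 0.4,"dy": -0.19,"dz": 0,"twist": 0,"fingers": -1},{"dx": 0.44,"dy": -0.25,"dz": 0,"twist": 0,"fingers": -1},{"dx": 0.5,"dy": -0.32,"dz": 0,"twist": 0,"fingers": -1},{"dx": 0.54,"dy": -0.38,"dz": 0,"twist": 0,"fingers": -1},{"dx": 0.6,"dy": -0.44,"dz": 0,"twist": 0,"fingers": -1},{"dx": 0.65,"dy": -0.5,"dz": 0,"twist": 0,"fingers": -1}])

```text
time_s: 11.42
tcp_pos: [0.5465, -0.0428, 0.2114]
orientation: [0.706, -0.042, 0.042, -0.706]
force: [-1.8, -0.2, -0.1]
opening: 0.003
```

```bash
python3 ang.py; python3 plan.py
```

```text
top 105 angle 0.7968326377176304 resid 0.0011199046429806157 xmin [-0.04278074 -0.01176621] h [0.02003071 0.05290381]
scene 2838 angle 0.8969196043496253 resid 0.014680401036287555 xmin [-0.12697113 -0.00927639] h [0.02113293 0.19275102]
edge at .6 [ 0.53812031 -0.04183951  0.23169685]
H [ 0.67016122 -0.05749306  0.148     ]
now [ 0.5468 -0.0428  0.2116] [-0.7  0.  -0.4]
pre [-0.65  0.51 -0.  ]
0.6 [-0.39  0.52 -0.  ]
0.65 [-0.31  0.38 -0.  ]
0.7 [-0.21  0.24 -0.  ]
0.75 [-0.11  0.11 -0.  ]
0.8 [-0.01 -0.01 -0.  ]
0.85 [ 0.1  -0.13 -0.  ]
0.9 [ 0.22 -0.24 -0.  ]
0.95 [ 0.34 -0.35 -0.  ]
1.0 [ 0.47 -0.45 -0.  ]
1.05 [ 0.6  -0.54 -0.  ]
1.1 [ 0.73 -0.63  0.  ]
1.15 [ 0.87 -0.71  0.  ]
1.2 [ 1.02 -0.79  0.  ]
1.25 [ 1.16 -0.85  0.  ]
1.3 [ 1.31 -0.91  0.  ]
1.35 [ 1.46 -0.97  0.  ]
1.4 [ 1.61 -1.01  0.  ]
1.45 [ 1.77 -1.05  0.  ]
1.5 [ 1.92 -1.07  0.  ]
1.55 [ 2.08 -1.1   0.  ]
1.6 [ 2.24 -1.11  0.  ]
1.65 [ 2.4  -1.11  0.  ]
```

The top camera reads a lid angle of 0.797, exactly as planned, at about 2 N. I'll continue.

Emit:
play_rows(increments=[{"dx": 0.05,"dy": -0.07,"dz": 0,"twist": 0,"fingers": -1},{"dx": 0.1,"dy": -0.13,"dz": 0,"twist": 0,"fingers": -1},{"dx": 0.16,"dy": -0.19,"dz": 0,"twist": 0,"fingers": -1},{"dx": 0.22,"dy": -0.24,"dz": 0,"twist": 0,"fingers": -1},{"dx": 0.28,"dy": -0.3,"dz": 0,"twist": 0,"fingers": -1},{"dx": 0.34,"dy": -0.35,"dz": 0,"twist": 0,"fingers": -1},{"dx": 0.47,"dy": -0.45,"dz": 0,"twist": 0,"fingers": -1},{"dx": 0.6,"dy": -0.54,"dz": 0,"twist": 0,"fingers": -1},{"dx": 0.73,"dy": -0.63,"dz": 0,"twist": 0,"fingers": -1},{"dx": 0.87,"dy": -0.71,"dz": 0,"twist": 0,"fingers": -1},{"dx": 1.02,"dy": -0.79,"dz": 0,"twist": 0,"fingers": -1},{"dx": 1.02,"dy": -0.79,"dz": 0,"twist": 0,"fingers": -1}])

```text
time_s: 13.02
tcp_pos: [0.5976, -0.049, 0.2509]
orientation: [0.706, -0.042, 0.043, -0.706]
force: [-0.8, -0.3, -0.8]
opening: -0.0
```

```bash
python3 plan.py | grep -v '^0'
python3 - <<'E'
from h import *
b=cam('scene')
cv2.imwrite('pics/mid.png',cv2.resize(b['img'][100:235,180:360],(640,480),interpolation=cv2.INTER_CUBIC))
E
```

```text
now [ 0.5976 -0.049   0.2509] [-0.8 -0.3 -0.8]
pre [-1.68  1.3  -0.  ]
1.0 [-0.56  0.34  0.  ]
1.05 [-0.42  0.24  0.  ]
1.1 [-0.29  0.15  0.  ]
1.15 [-0.15  0.07  0.  ]
1.2 [-0.01 -0.    0.  ]
1.25 [ 0.14 -0.07  0.  ]
1.3 [ 0.29 -0.13  0.  ]
1.35 [ 0.44 -0.18  0.  ]
1.4 [ 0.59 -0.22  0.  ]
1.45 [ 0.74 -0.26  0.  ]
1.5 [ 0.9  -0.29  0.  ]
1.55 [ 1.06 -0.31  0.  ]
1.6 [ 1.21 -0.32  0.  ]
1.65 [ 1.37 -0.33  0.  ]
```

View pics/mid.png

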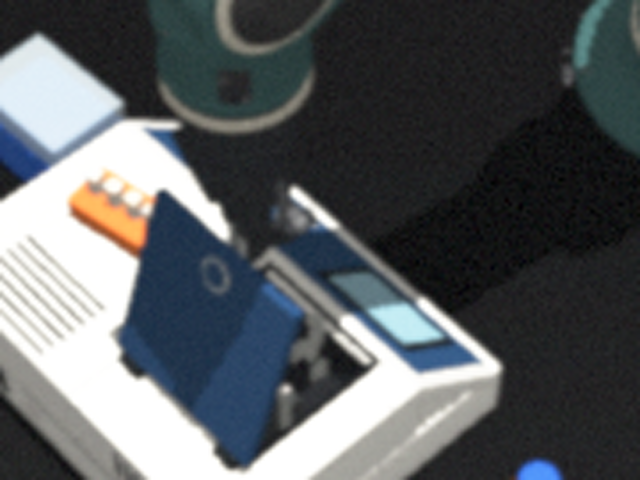

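The lid is at about 1.2 rad with the fingers at the middle of its front edge, around (240,240). I'll carry on to upright, slowing at the end.

Emit:
play_rows(increments=[{"dx": 0.07,"dy": -0.04,"dz": 0,"twist": 0,"fingers": -1},{"dx": 0.14,"dy": -0.07,"dz": 0,"twist": 0,"fingers": -1},{"dx": 0.29,"dy": -0.13,"dz": 0,"twist": 0,"fingers": -1},{"dx": 0.44,"dy": -0.18,"dz": 0,"twist": 0,"fingers": -1},{"dx": 0.59,"dy": -0.22,"dz": 0,"twist": 0,"fingers": -1},{"dx": 0.74,"dy": -0.26,"dz": 0,"twist": 0,"fingers": -1},{"dx": 0.85,"dy": -0.28,"dz": 0,"twist": 0,"fingers": -1},{"dx": 0.95,"dy": -0.3,"dz": 0,"twist": 0,"fingers": -1},{"dx": 1.04,"dy": -0.31,"dz": 0,"twist": 0,"fingers": -1},{"dx": 1.1,"dy": -0.31,"dz": 0,"twist": 0,"fingers": -1},{"dx": 1.16,"dy": -0.32,"dz": 0,"twist": 0,"fingers": -1},{"dx": 1.16,"dy": -0.32,"dz": 0,"twist": 0,"fingers": -1}])

```text
time_s: 14.58
tcp_pos: [0.6547, -0.0558, 0.2667]
orientation: [0.706, -0.042, 0.042, -0.706]
force: [-0.3, 0.2, 0.4]
opening: 0.002
```

```bash
cat > up.py <<'E'
from ang import *
s=manip.sense();print(s['time_s'],np.round(s['tcp_pos'],4),np.round(s['force'],1))
for n in('scene','top','wrist'):
    c=cam(n); v,u=np.mgrid[0:420,0:560]; z=c['z_map']; m=z>0
    K=c['mtx'];T=np.linalg.inv(c['camera_from_world'])
    p=np.stack([(u-K[0,2])/K[0,0],-(v-K[1,2])/K[1,1],-np.ones_like(z)],-1)*z[...,None]
    p=p[m]@T[:3,:3].T+T[:3,3]; l=p-H; x,y,h=l@X,l@Y,l[:,2]
    k=(abs(abs(y)-.045)<.026)&(abs(x)<.06)&(h>.03)&(h<.14)
    if k.sum()<30: print(n,k.sum()); continue
    f=np.polyfit(h[k],x[k],1); r=x[k]-np.polyval(f,h[k]); g=abs(r)<.01
    f=np.polyfit(h[k][g],x[k][g],1); print(n,g.sum(),'angle',np.pi/2+np.arctan(f[0]),'x at h=0',f[1],'sd',np.std(x[k][g]-np.polyval(f,h[k][g])))
E
python3 up.py
```

```text
14.575 [ 0.6547 -0.0558  0.2667] [-0.3  0.2  0.4]
scene 529 angle 1.5820200869736443 x at h=0 0.007728237020840145 sd 0.0008606271002041306
top 0
wrist 10986 angle 1.5809763982637943 x at h=0 -0.0058405991816984386 sd 0.0009265530462327879
```

Both the scene and wrist cameras read 1.58 rad, which is upright. I'll back the fingers straight off.

Emit:
play_rows(increments=[{"dx": -0.2,"dy": 0,"dz": 0,"twist": 0,"fingers": -1},{"dx": -0.6,"dy": 0,"dz": 0,"twist": 0,"fingers": -1},{"dx": -1.2,"dy": 0,"dz": 0,"twist": 0,"fingers": -1},{"dx": -2.0,"dy": -0.3,"dz": 0,"twist": 0,"fingers": -1},{"dx": -3.0,"dy": -0.8,"dz": 0,"twist": 0,"fingers": -1},{"dx": -3.8,"dy": -1.0,"dz": 0,"twist": 0,"fingers": -1},{"dx": -4.4,"dy": -1.0,"dz": 0,"twist": 0,"fingers": -1},{"dx": -4.4,"dy": -1.0,"dz": 0,"twist": 0,"fingers": -1},{"dx": -4.4,"dy": -1.0,"dz": 0,"twist": 0,"fingers": -1}])

```text
time_s: 15.85
tcp_pos: [0.4362, -0.0294, 0.3169]
orientation: [-0.706, 0.042, -0.043, 0.706]
force: [-0.0, 0.6, 0.2]
opening: 0.003
```

```bash
python3 up.py
python3 - <<'E'
from h import *
a=cam('top');b=cam('scene')
cv2.imwrite('pics/end.png',np.hstack([cv2.resize(a['img'][120:320,190:520],(400,300)),cv2.resize(b['img'][90:285,140:400],(400,300),interpolation=cv2.INTER_CUBIC)]))
E
```

```text
15.85 [ 0.4362 -0.0294  0.3169] [-0.   0.6  0.2]
scene 540 angle 1.5812748273022668 x at h=0 0.007775939673594675 sd 0.0008122560560378596
top 539 angle 1.5788983051674106 x at h=0 -0.0062140692209324425 sd 0.0009470875418345825
wrist 0
```

View pics/end.png

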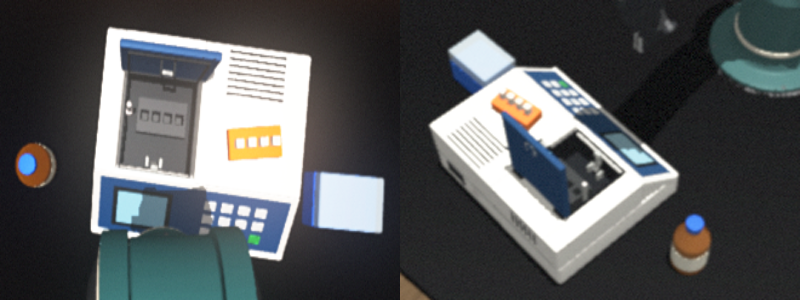

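The lid stands upright with the compartment open and the robot clear. The rack, bottle and tip box look to be where they were.

```bash
python3 -c "
from cell import manip
print(manip.close_job())"
```

```text
the job is handed in; nothing more can be done
None
```

The photometer's cell compartment is open: the lid stands upright by itself at about 1.58 rad, and the job is handed in.

- **Opening:** I pressed the touch mark with shut fingertips, at about 5 N, until the lid was about 6 mm down. I then withdrew, and it sprang ajar by itself to 0.60 rad. After that I followed the front edge up and back with the fingers, at 2 N or less in the readings taken between moves.
- **Last checks:** With the fingers clear, the top and scene cameras gave 1.579 and 1.581 rad, no different from before I let go. The wrist force was about zero. The rack, bottle and tip box look unmoved in the pictures, though I didn't measure their positions. The robot's clock stood at about 16 s of the 45 s.
- **What disagreed:** The shut fingertips ended about 24 mm above the reported TCP, so my first presses met no force. I found the offset from the wrist depth image and allowed for it afterwards. At 0.8 rad, the scene camera's angle fit was off (0.90 against 0.80 from the top camera) with a large residual, probably because the gripper was in view, so I didn't use it.
- **Refused move:** One move call was refused for missing keys, and nothing moved.

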